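# Run a wash of returned jars

### The arm

A 7-joint arm with a two-finger parallel gripper is mounted at the origin on the work surface. World frame = base frame: x ahead of the robot, y to its left, z up, the work surface at z = 0. Lengths are in m, angles in rad, forces in N, time in s.
With the tool pointing down it reaches from about 0.4 to 0.85 m from the base axis. Payload 10.4 kg.
Tool frame: the origin (TCP) lies on the centre line of the jaws, within the pads' length; the fingertips stand 8 mm ahead of it and the grasp point (between the pads) lies 11 mm behind it (r.finger_overhang is the distance from the TCP to the fingertips, in m); z points along the fingers, y is the line along which they close (so a half turn about z gives the same grasp; the last joint's range is limited). The gripper opens to 87 mm and grips with 3 to 60 N. Pads are 19 mm wide; open, the fingers measure 117 mm over their backs; the gripper's body (75 mm by 190 mm) begins 51 mm behind the grasp point.
Start: joints at [-1.187, 0.332, -0.065, 1.46, 0.022, 1.35, -0.088], TCP at [0.247, 0.574, 0.231] pointing down, gripper open.
Joint ranges: [-2.6, 2.6], [-0.5, 2.12], [-1.47, 1.34], [0.16, 2.42], [-1.27, 4.41], [0.06, 2.06], [-2.6, 2.6]. Speed limits (rad/s): [2.22, 2.22, 2.79, 2.79, 3.14, 3.14, 3.14].

### API

Orientations are given as a unit quaternion [x, y, z, w].
In Python, from bench import r, vision gives the robot as it stands.
- The arm moves only by the tool drive_tool, never from a script. Its argument "series" is a list of rows, each a list of 2 entries, a list of its own where there are three numbers: the shift along the world's x, y, z in cm, then the turn about the world's z in degrees. A call has exactly 10 rows; each row shifts and turns the commanded pose from where the row before left it; what a row does not reach is not made up. A row lasts 1/8 s, in which the tool goes at most 62.5 mm and 10.7 degrees, less where a joint would pass 70% of its speed; a pose out of reach is approached as far as the arm can. A call with a gripper value outside its range is refused whole. "hand" is the closure, from 0 (fully open) to 1 (shut), set as the call begins (left out, the last holds). The fingers move at their own pace and stop on an object; "newtons" is the grip in N (left out, the last holds). Time passes only in rows, so rows that do not move let the fingers close, or fill a call up. It gives the time, the measured TCP pose, the force, the opening and the grip force at its end, in the units of the state.
- r.read_state(): the state, without advancing time (a new reading comes with each control period).
- vision.camera(name): name is "scene" or "side" or "wrist"; returns a dict with "color" (400x640x3 uint8, red, green, blue), "intrinsics" (3x3 intrinsics, pixels), "k1" (the pictures are not rectified: a ray, as slopes to the right and down, at radius r is drawn at 1 + k1 r^2 times it, then the intrinsics apply), "R" (3x3) and "t" (3): a world point X has camera coordinates R X + t; the wrist camera has in their place "mount" (4x4, takes a point from camera to tool coordinates, whose origin is the TCP and whose axes are the flange's). Camera axes: x right, y down, z forward; pixel columns grow to the right and rows downward; lengths in m; the calibration is good to about 2 mm. A picture is of the moment at which its call begins: read the wrist's pose just before it. There is no depth.
- r.close_job(): hands the job in; it is judged then, once.
The state is a dict: "time": time; "joint_positions": joint angles; "joint_vel": joint speeds; "joint_torque": joint torques, N m; "ee_pos": TCP position; "eef_rot": TCP orientation; "ft_force": force on the tool from outside, world axes, zero at the start; "torque": the same for the moment, N m; "width": finger opening in m; "grip_force": force on a finger pad.
Only numpy, scipy, OpenCV 4.12 (cv2) and the standard library are available. Lean on these libraries where they do the work, as an engineer would, in place of code of your own. Each camera call takes 0.05 s, during which the arm holds its last target. There are 200 camera calls.

### The job

Run a wash of the returned display jars: stand every dirty jar (green, orange, red, white; two to four are there) as it is, mouth down, in the tank of the washer, each in a cell of the rack, and give the blue detergent bottle's pump head a press right down while the lid is still up, letting it rise again. Close the lid over the jars, and only when it is closed and the timer's three number wheels are set to 4-2-5 (left to right as seen from the robot, each digit square on top) press the green start button. Leave the sealed amber jar and all other goods where they are.

Things in the scene. Friction and masses are not known exactly. Their poses are not given: they have to be found in the camera images.
- washer: benchtop jar washer, fixed. Origin on the table; x away from the robot, y to its left, z up (small yaw). Steel tank on the right, outside 220 (x) by 270 mm (y) about x 0, y -105 mm, rim 120 mm above the table. White deck on the left, 60 mm high, x -80 to 140, y 30 to 240 mm: number wheels in front, green start button and blue detergent bottle (68 mm across, at x 98, y 185 mm) behind.
- rack (a point): middle of the rack on the tank floor, 45 mm above the table; axes as the washer's. Four cells, 85 mm square, centred at x +-43.5, y +-62.5 mm from here, parted by a spray duct 40 mm wide (along x) and a wire fence (along y), 22 mm high; a jar has about 15 mm play each way. Tank walls at x +-90, y +-125 mm, rim 75 mm above here. Jars come in from above.
- lid (a joint): the tank's lid, grey with a blue tab, hinged along the tank's far rim (hinge along the washer's y at x 110, y -105 mm, 126 mm above the table). 0 = closed, upright at 1.57, open at most 1.75 rad. Soft-closing: it stays where it is left when upright, and sinks slowly shut by its own weight below about 1 rad.
- lid_tab (a point): middle of the outer edge of the lid's blue tab (100 mm wide, 12 mm thick), 236 mm from the hinge line; the lid is a plate 270 mm wide, 8 mm thick. When open the tab is on top and the lid's outside looks away from the robot. x of this point points from tab to hinge, z out of the lid's outside.
- wheel_left (a joint): left number wheel of the timer, as seen from the robot. Value = digit x 0.628 rad (4 is 2.513; 9 is 5.655); stops at -0.2 and 5.85. It grows as the wheel's top rolls towards the robot (washer's -x). Light friction (0.03 N m); it stays where it is left. White digits on black, heads away from the robot; the digit facing straight up is the one set.
- wheel_mid (a joint): middle number wheel of the timer, as seen from the robot. Value = digit x 0.628 rad (4 is 2.513; 9 is 5.655); stops at -0.2 and 5.85. It grows as the wheel's top rolls towards the robot (washer's -x). Light friction (0.03 N m); it stays where it is left. White digits on black, heads away from the robot; the digit facing straight up is the one set.
- wheel_right (a joint): right number wheel of the timer, as seen from the robot. Value = digit x 0.628 rad (4 is 2.513; 9 is 5.655); stops at -0.2 and 5.85. It grows as the wheel's top rolls towards the robot (washer's -x). Light friction (0.03 N m); it stays where it is left. White digits on black, heads away from the robot; the digit facing straight up is the one set.
- axis_mid (a point): centre of the middle number wheel; left and right ones 50 mm to either side along the washer's y (+y left). Each is a black disc 64 mm across, 22 mm wide, on a level axis along y, 64 mm above the table; it stands 36 mm out of the deck, its top at 96 mm; 28 mm free between wheels. Pinch it by its flat sides from above and carry it round its axis, or roll its rim with a fingertip.
- pump (a joint): pump head of the detergent bottle: 0 = up, 0.018 m = fully down; sprung, 2 N to start and about 8.5 N fully down; rises by itself
- pump_top (a point): centre of the flat top of the white pump head (38 mm across), about 232 mm above the table when up; a spout points 55 mm towards the robot. Bottle 68 mm across, fixed to the deck.
- start (a joint): green start button: 0 = out, 0.006 m = fully pressed, about 5 N; springs back
- start_top (a point): centre of the top of the green start button (30 mm across) on the deck behind the wheels
- jar_green: jar to be washed, standing mouth down: green, white-banded glass, round, 54 mm across, 65 mm tall, about 0.15 kg. Origin: centre of its underside, z up. None if not there this time (two to four of the four coloured jars are).
- jar_orange: jar to be washed, standing mouth down: orange, white-banded glass, round, 54 mm across, 65 mm tall, about 0.15 kg. Origin: centre of its underside, z up. None if not there this time (two to four of the four coloured jars are).
- jar_red: jar to be washed, standing mouth down: red, white-banded glass, round, 54 mm across, 65 mm tall, about 0.15 kg. Origin: centre of its underside, z up. None if not there this time (two to four of the four coloured jars are).
- jar_clear: jar to be washed, standing mouth down: white, blue-banded glass, round, 54 mm across, 65 mm tall, about 0.15 kg. Origin: centre of its underside, z up. None if not there this time (two to four of the four coloured jars are).
- sealed_jar: sealed stock jar, leave alone: amber glass with a broad black lid, 58 mm across, 72 mm tall, standing among the jars. Origin: centre of its underside.
- tin: flat round tin, leave alone: 72 mm across, 24 mm tall; origin under its centre
- cup: red plastic cup, leave alone: 80 mm across, 100 mm tall; origin under its centre
- carton: small white carton with a blue band, leave alone: 75 x 110 x 50 mm; origin under its centre
- refill: blue refill bottle, leave alone: 66 mm across, 170 mm tall; origin under its centre
- brush: brush lying on the table, leave alone
- scale: flat black digital scale, leave alone: 130 x 110 x 21 mm; origin under its centre
Not all that is in view belongs to the job. Several things look just like the jar_green: the one meant starts nearest to the robot's base.

How it is judged:
By the outcome, as a careful person would: the job done as asked, in the order asked, and still so for the second after the job is handed in, with the robot touching nothing.
Of jar_green, jar_orange, jar_red, jar_clear only 2 to 4 are there at a start; the rules pass over those that are not, and their reading is None.
At some moment in a run one of jar_green, jar_orange, jar_red, jar_clear may be knocked a few centimetres aside while the robot is not near it.
Once in a run the grip may slacken for a moment while it holds something.
It also fails if it takes over 210 s, if anything falls off the work surface, if the arm or the gripper's body presses on something with over 40 N, if the wrist force passes 120 N, or if a joint passes its speed limit or range.

## Working session

There is one attempt and no reset: what is moved stays moved. The work goes in short steps, Python scripts to look and compute and a tool call to move; the robot and the scene stay as the last step left them, time stands still between calls to the robot, and variables do not carry over. Pictures are saved under pics/ and viewed, at most 14 in all, crops included, and the job is handed in when it is done.

Besides the shell and the picture viewer there is one more tool, called by a JSON object that holds its "api" and its "payload", one argument or row to a line. drive_tool: Moves the arm, as the interface text tells. Its arguments: {"type":"object","properties":{"series":{"type":"array"},"hand":{"type":"number"},"newtons":{"type":"number"}},"required":["series"]}

```bash
ls; mkdir -p pics; cat > h.py <<'E'
import numpy as np, cv2
from bench import r, vision
from scipy.spatial.transform import Rotation as Ro
def snap(name):
    s=r.read_state(); c=vision.camera(name)
    if name=="wrist":
        T=np.eye(4);T[:3,:3]=Ro.from_quat(s["eef_rot"]).as_matrix();T[:3,3]=s["ee_pos"]
        M=np.linalg.inv(T@np.array(c["mount"])); c["R"]=M[:3,:3]; c["t"]=M[:3,3]
    c["R"]=np.array(c["R"]);c["t"]=np.array(c["t"]);c["K"]=np.array(c["intrinsics"])
    return c
def ray(c,u,v):
    K=c["K"]; d=np.array([c["k1"],0,0,0,0],float)
    p=cv2.undistortPoints(np.array([[[u,v]]],float),K,d)[0,0]
    return -c["R"].T@c["t"], c["R"].T@np.array([p[0],p[1],1])
def onz(c,u,v,z):
    o,d=ray(c,u,v); return o+d*(z-o[2])/d[2]
def proj(c,X):
    d=np.array([c["k1"],0,0,0,0],float)
    return cv2.projectPoints(np.array(X,float).reshape(-1,1,3),cv2.Rodrigues(c["R"])[0],c["t"],c["K"],d)[0][:,0]
def save(c,f,box=None,s=1):
    im=c["color"][:,:,::-1]
    if box: im=im[box[1]:box[3],box[0]:box[2]]
    cv2.imwrite("pics/"+f,cv2.resize(im,None,fx=s,fy=s,interpolation=cv2.INTER_CUBIC))
E
python3 - <<'E'
from h import *
import pickle
for n in("scene","side","wrist"):
    c=snap(n); save(c,n+"0.png",s=1.25); pickle.dump(c,open(n+"0.pkl","wb")); print(n,-c["R"].T@c["t"],c["K"][0,0],c["k1"])
s=r.read_state(); print(s["eef_rot"],s["width"],s["time"],r.finger_overhang)
E
```

```text
pics
scene [ 1.30598136 -0.54342222  1.40316723] 498.0924493522602 -0.007719147542224036
side [1.32992904 0.9742407  1.03745092] 401.8704014667795 -0.004971614249562336
wrist [0.16875416 0.60715692 0.38517531] 340.47803228214235 -0.0004565593139961759
[ 2.01992587e-01  9.79386906e-01 -5.26086932e-04 -8.12087156e-05] 0.0869315231720711 0.15 0.008
```

View pics/scene0.png

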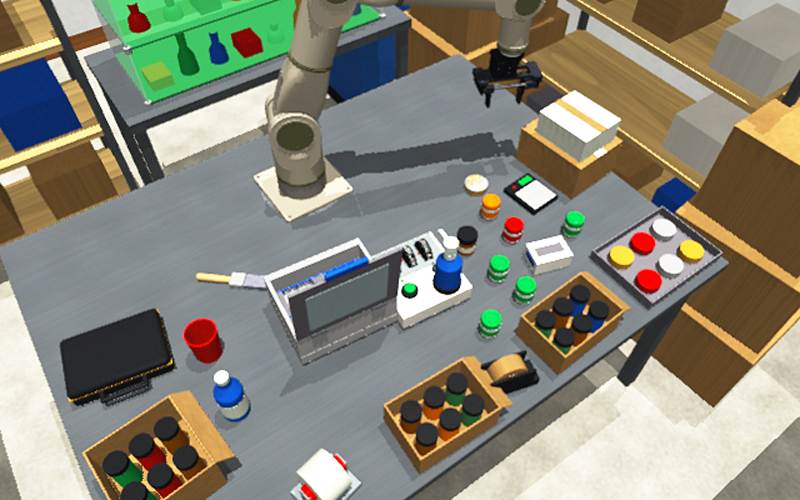

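View pics/side0.png

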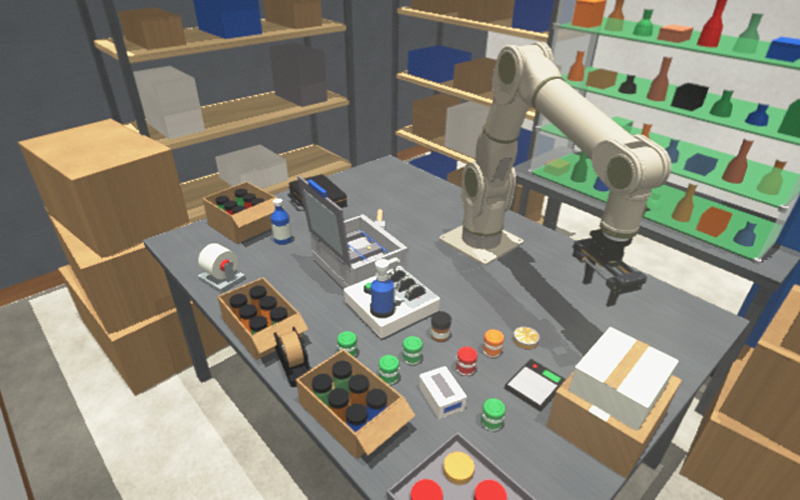

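Jars present: orange (490,207), red (513,229) and four green ones in the scene view. No white jar is on the table. The lid is upright. Next I'll zoom in on the washer and compute the jar positions.

```bash
cat >> h.py <<'E'
RNG={"red":((172,8),),"orange":((9,17),),"green":((50,80),)}
def blobs(c,col,amin=40,box=None):
    hsv=cv2.cvtColor(c["color"],cv2.COLOR_RGB2HSV).astype(int); h=hsv[...,0]; lo,hi=RNG[col][0]
    m=((h>=lo)&(h<=hi)) if lo<hi else ((h>=lo)|(h<=hi))
    m=(m&(hsv[...,1]>130)&(hsv[...,2]>70)).astype(np.uint8)
    n,l,st,ce=cv2.connectedComponentsWithStats(m)
    return [(ce[i],st[i]) for i in range(1,n) if st[i,4]>=amin]
def jars(c,col,z=0.045):
    out=[]
    for ce,st in blobs(c,col):
        p=onz(c,*ce,z); out.append((p[:2].round(3).tolist(),int(st[4])))
    return out
def tri(ca,a,cb,b):
    o1,d1=ray(ca,*a);o2,d2=ray(cb,*b)
    A=np.stack([d1,-d2],1);k=np.linalg.lstsq(A,o2-o1,rcond=None)[0]
    p,q=o1+k[0]*d1,o2+k[1]*d2; return (p+q)/2,np.linalg.norm(p-q)
E
python3 - <<'E'
from h import *
import pickle
cs={n:pickle.load(open(n+"0.pkl","rb")) for n in("scene","side","wrist")}
for n in("scene","side"):
    for k in RNG:
        for p,a in jars(cs[n],k):
            if 0.2<p[0]<1 and -.3<p[1]<.9: print(n,k,p,a)
save(cs["scene"],"s1.png",(205,180,385,295),4.4); save(cs["side"],"s2.png",(235,135,365,270),4.4)
E
```

```text
scene red [0.527, 0.406] 169
scene red [0.557, 0.367] 47
scene red [0.788, 0.659] 287
scene red [0.886, 0.571] 324
scene orange [0.472, 0.759] 2733
scene orange [0.428, 0.396] 48
scene orange [0.453, 0.372] 47
scene orange [0.864, 0.287] 1851
scene orange [0.845, 0.282] 115
scene orange [0.867, 0.061] 261
scene orange [0.874, -0.128] 2530
scene green [0.409, 0.554] 58
scene green [0.613, 0.566] 160
scene green [0.64, 0.523] 40
scene green [0.61, 0.278] 182
scene green [0.708, 0.289] 193
scene green [0.537, 0.028] 64
scene green [0.735, 0.252] 40
scene green [0.735, 0.142] 209
scene green [0.856, -0.069] 101
scene green [0.915, -0.073] 77
side red [0.529, 0.39] 171
side red [0.572, 0.422] 40
side red [0.884, 0.59] 350
side red [0.785, 0.679] 339
side orange [0.855, -0.132] 123
side orange [0.917, -0.141] 102
side orange [0.428, 0.4] 88
side orange [0.466, 0.426] 50
side orange [0.867, 0.311] 212
side green [0.737, 0.127] 149
side green [0.609, 0.26] 124
side green [0.708, 0.272] 157
side green [0.42, 0.585] 54
side green [0.611, 0.549] 187
```

View pics/s1.png

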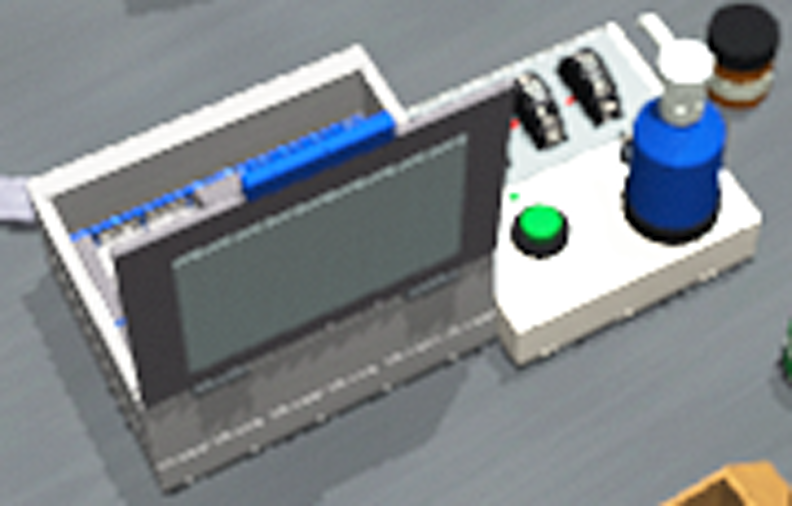

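View pics/s2.png

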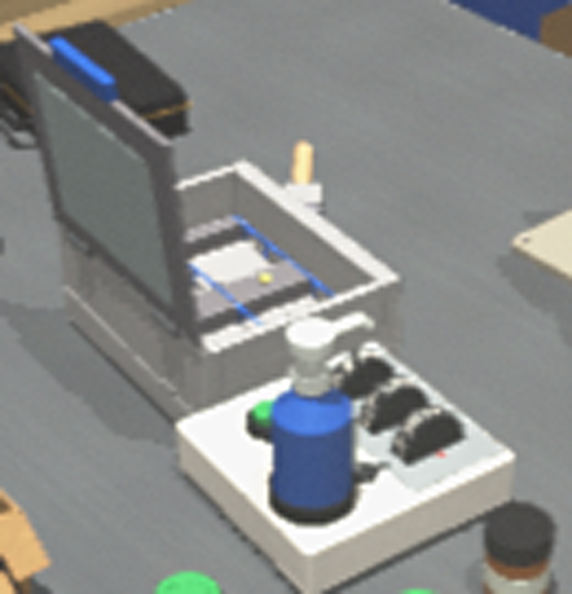

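The crops show the pump head, start button, rim corners and deck corners in both views. I'll fit the washer pose from these points.

```bash
python3 - <<'E'
from h import *
import pickle
from scipy.optimize import least_squares
S=pickle.load(open("scene0.pkl","rb"));D=pickle.load(open("side0.pkl","rb"))
L={"pump":(.098,.185,.232),"rnr":(-.11,-.24,.12),"rnl":(-.11,.03,.12),"dfl":(.14,.24,.06),"dnl":(-.08,.24,.06),"dfr":(.14,.03,.06)}
s={"pump":(686,57),"rnr":(32,185),"rnl":(358,47),"dfl":(760,215),"dnl":(615,25),"dfr":(515,335),"start":(541,220)}
d={"pump":(311,335),"rnr":(240,163),"rnl":(395,278),"dfl":(312,553),"dnl":(512,455),"dfr":(180,425),"start":(265,410)}
s={k:np.array(v)/4.4+[205,180] for k,v in s.items()};d={k:np.array(v)/4.4+[235,135] for k,v in d.items()}
def W(p,l): c,n=np.cos(p[2]),np.sin(p[2]); return [p[0]+c*l[0]-n*l[1],p[1]+n*l[0]+c*l[1],l[2]]
del s["dfr"]
def f(p):
    return np.concatenate([(proj(C,[W(p,L[k])])[0]-m[k]) for C,m in((S,s),(D,d)) for k in L if k in m])
q=least_squares(f,[.5,.05,0],loss="soft_l1",x_scale=.01); p=q.x; print(p,np.degrees(p[2])); print(f(p).reshape(-1,2).round(1).tolist())
for k in("pump","start","rnr","rnl"): print(k,tri(S,s[k],D,d[k]))
st=tri(S,s["start"],D,d["start"])[0][:2]-p[:2];c,n=np.cos(p[2]),np.sin(p[2]);print("start local",c*st[0]+n*st[1],-n*st[0]+c*st[1])
for x in(-.0435,.0435):
  for y in(-.0625,.0625): print("cell",x,y,W(p,(x,y-.105,0)))
# jars: blob lid-part centres tri
for k,want in(("red",(.528,.40)),("orange",(.428,.4)),("green",(.61,.27)),("green",(.612,.557))):
    def best(C):
        return min(blobs(C,k),key=lambda b:np.hypot(*(onz(C,*b[0],.045)[:2]-want)))
    a,b=best(S),best(D); print(k,a[1],b[1],tri(S,a[0],D,b[0]))
Wr=pickle.load(open("wrist0.pkl","rb")); cv2.imwrite("pics/w0.png",Wr["color"][:,:,::-1])
E
```

```text
[ 0.47551524 -0.0608166  -0.09674052] -5.542823342896126
[[0.7, 0.7], [-1.1, 0.6], [0.6, -0.1], [1.3, 0.1], [-0.2, -0.9], [0.4, -0.9], [0.1, -1.0], [0.9, -0.5], [-0.5, 0.2], [1.1, -0.4], [-1.4, -0.6]]
pump (array([0.58963433, 0.11354614, 0.22990486]), np.float64(0.005943873324685696))
start (array([0.55881046, 0.01433591, 0.08039797]), np.float64(0.0044558132697522755))
rnr (array([ 0.34450919, -0.28565254,  0.11879954]), np.float64(0.004322470193527777))
rnl (array([ 0.36971525, -0.02254914,  0.11869754]), np.float64(0.004288058257931236))
start local 0.07564679348566675 0.08284658205076319
cell -0.0435 -0.0625 [np.float64(0.4160398608189033), np.float64(-0.22333176826524248), 0]
cell -0.0435 0.0625 [np.float64(0.4281135724552629), np.float64(-0.0989162327107064), 0]
cell 0.0435 -0.0625 [np.float64(0.5026330735648604), np.float64(-0.2317350715641488), 0]
cell 0.0435 0.0625 [np.float64(0.51470678520122), np.float64(-0.10731953600961269), 0]
red [404 173  15  14 169] [366 277  16  14 171] (array([0.53579911, 0.39667547, 0.05650783]), np.float64(0.003373865940834927))
orange [386 156  14  12  48] [388 264  15  13  88] (array([0.4254248 , 0.39825099, 0.04165391]), np.float64(0.0009862373833733353))
green [392 204  16  14 182] [323 269  14  12 124] (array([0.61831375, 0.26969301, 0.05866582]), np.float64(0.0018057580057609848))
green [452 169  16  14 160] [387 319  17  15 187] (array([0.62012455, 0.55504719, 0.05801137]), np.float64(0.0004618313265720553))
```

View pics/w0.png

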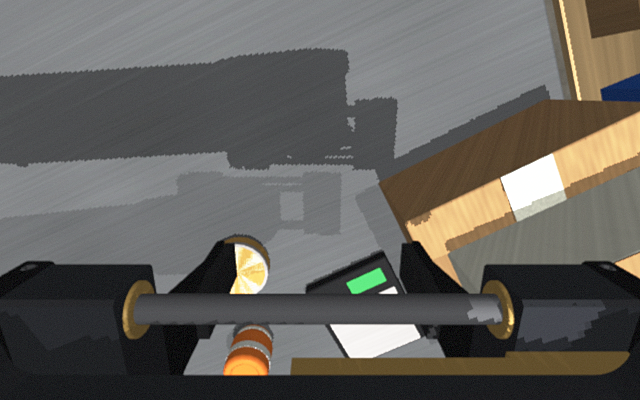

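The wrist view (orange jar at (247,365), tin at (250,265)) shows the base side of the gripper. I'll refine the jar centres from the ground lines of both cameras.

```bash
cat >> h.py <<'E'
RNG["orange"]=((8,21),)
def gl(c,uv,z=.05):
    o,_=ray(c,*uv); p=onz(c,*uv,z); return o[:2],p[:2]-o[:2]
def cross(ca,a,cb,b,z=.05):
    o1,d1=gl(ca,a,z);o2,d2=gl(cb,b,z)
    k=np.linalg.solve(np.stack([d1,-d2],1),o2-o1); return o1+k[0]*d1
def find(k,want,S,D,rad=.06):
    r_=[]
    for C in(S,D):
        b=[b for b in blobs(C,k,30) if np.hypot(*(onz(C,*b[0],.05)[:2]-want))<rad]
        if not b: return None
        b=max(b,key=lambda b:b[1][4]); x=b[1]
        r_.append((x[0]+x[2]/2-.5,x[1]+x[3]/2-.5,x[4]))
    return cross(S,r_[0][:2],D,r_[1][:2]).round(4), [int(q[2]) for q in r_]
E
python3 - <<'E'
from h import *
import pickle
S=pickle.load(open("scene0.pkl","rb"));D=pickle.load(open("side0.pkl","rb"))
for k,w in(("red",(.528,.40)),("orange",(.435,.4)),("green",(.61,.27)),("green",(.612,.557))): print(k,find(k,w,S,D))
print("amber",cross(S,(742/4.4+205,35/4.4+180),D,(520/4.4+235,533/4.4+135),.072), onz(S,742/4.4+205,35/4.4+180,.072))
for u,v in((528,240),(566,236),(573,257),(534,273)): print("carton top",onz(S,u/1.25,v/1.25,.05)[:2].round(3))
print("tin",onz(S,475/1.25,183/1.25,.024)[:2])
E
```

```text
red (array([0.5357, 0.3955]), [169, 171])
orange (array([0.4292, 0.4016]), [87, 163])
green (array([0.6194, 0.2692]), [182, 124])
green (array([0.62  , 0.5548]), [160, 187])
amber [0.49175062 0.25910429] [0.49691092 0.25401817 0.072     ]
carton top [0.597 0.397]
carton top [0.648 0.496]
carton top [0.714 0.458]
carton top [0.693 0.332]
tin [0.31709129 0.43589002]
```

{"api": "drive_tool", "payload": {
  "series": [
    [[3, -2.9, 0], 3],
    [[3, -2.9, 0], 3],
    [[3, -2.9, 0], 3],
    [[3, -2.9, 0], 3],
    [[3, -2.9, 0], 3],
    [[3, -2.9, 0], 2.8],
    [[0, 0, -4], 0],
    [[0, 0, -4], 0],
    [[0, 0, -4], 0],
    [[0, 0, 0], 0]
  ],
  "hand": 0,
  "newtons": 20
}}

```text
time: 1.4
ee_pos: [0.4257, 0.3984, 0.1077]
eef_rot: [0.048, 0.999, -0.002, -0.002]
ft_force: [-0.3, -0.1, 0.2]
width: 0.0868
grip_force: 0.0
```

{"api": "drive_tool", "payload": {
  "series": [
    [[0.1, 0.1, -2], 0],
    [[0, 0, -2], 0],
    [[0, 0, -2], 0],
    [[0, 0, -1.3], 0],
    [[0, 0, 0], 0],
    [[0, 0, 0], 0],
    [[0, 0, 0], 0],
    [[0, 0, 0], 0],
    [[0, 0, 0], 0],
    [[0, 0, 0], 0]
  ]
}}

```text
time: 2.65
ee_pos: [0.4283, 0.401, 0.0376]
eef_rot: [0.048, 0.999, 0.0, 0.0]
ft_force: [-0.1, 0.5, -0.4]
width: 0.087
grip_force: 0.0
```

{"api": "drive_tool", "payload": {
  "series": [
    [[0, 0, 0], 0],
    [[0, 0, 0], 0],
    [[0, 0, 0], 0],
    [[0, 0, 0], 0],
    [[0, 0, 0], 0],
    [[0, 0, 0], 0],
    [[0, 0, 0], 0],
    [[0, 0, 0], 0],
    [[0, 0, 0], 0],
    [[0, 0, 0], 0]
  ],
  "hand": 1,
  "newtons": 25
}}

```text
time: 3.9
ee_pos: [0.4283, 0.401, 0.0376]
eef_rot: [0.048, 0.999, 0.0, -0.0]
ft_force: [0.2, 0.6, -0.2]
width: 0.053
grip_force: 25.0
```

{"api": "drive_tool", "payload": {
  "series": [
    [[0, 0, 2], 0],
    [[0, 0, 4], 0],
    [[0, 0, 4], 0],
    [[0, 0, 4], 0],
    [[0.2, -2, 2.5], 0],
    [[0.2, -4, 0], 0],
    [[0.2, -5, 0], 0],
    [[0.2, -5, 0], 0],
    [[0.2, -5, 0], 0],
    [[0, -5, 0], 0]
  ]
}}

```text
time: 5.15
ee_pos: [0.4381, 0.1392, 0.2025]
eef_rot: [0.048, 0.999, 0.0, -0.0]
ft_force: [0.3, -0.4, -1.4]
width: 0.0535
grip_force: 25.0
```

{"api": "drive_tool", "payload": {
  "series": [
    [[0, -5, 0], 0],
    [[0, -5, 0], 0],
    [[0, -5, 0], 0],
    [[-0.3, -5, 0], 0],
    [[-0.3, -5, 0], 0],
    [[-0.4, -5, 0], 0],
    [[-0.6, -4, 0], 0],
    [[-0.6, -2.4, 0], 0],
    [[0, 0, 0], 0],
    [[0, 0, 0], 0]
  ]
}}

```text
time: 6.4
ee_pos: [0.4164, -0.2222, 0.2024]
eef_rot: [0.048, 0.999, 0.0, -0.0]
ft_force: [0.3, -0.3, -1.7]
width: 0.0535
grip_force: 25.0
```

{"api": "drive_tool", "payload": {
  "series": [
    [[0, 0, -2], 0],
    [[0, 0, -2], 0],
    [[0, 0, -2], 0],
    [[0, 0, -2], 0],
    [[0, 0, -1.5], 0],
    [[0, 0, -1], 0],
    [[0, 0, -0.8], 0],
    [[0, 0, -0.5], 0],
    [[0, 0, 0], 0],
    [[0, 0, 0], 0]
  ]
}}

```text
time: 7.65
ee_pos: [0.4165, -0.2231, 0.0849]
eef_rot: [0.048, 0.999, -0.0, 0.0]
ft_force: [-0.1, 0.3, -1.9]
width: 0.0536
grip_force: 25.0
```

{"api": "drive_tool", "payload": {
  "series": [
    [[0, 0, -0.2], 0],
    [[0, 0, 0], 0],
    [[0, 0, 0], 0],
    [[0, 0, 0], 0],
    [[0, 0, 0], 0],
    [[0, 0, 0], 0],
    [[0, 0, 0], 0],
    [[0, 0, 0], 0],
    [[0, 0, 0], 0],
    [[0, 0, 0], 0]
  ],
  "hand": 0.2
}}

```text
time: 8.9
ee_pos: [0.4163, -0.223, 0.0826]
eef_rot: [0.048, 0.999, 0.0, -0.0]
ft_force: [-0.3, -0.3, 0.7]
width: 0.0698
grip_force: 0.0
```

{"api": "drive_tool", "payload": {
  "series": [
    [[0, 0, 1.5], 0],
    [[0, 0, 3], 0],
    [[0, 0, 4], 0],
    [[0, 0, 4], 0],
    [[0.4, 4, 0], 0],
    [[0.6, 5, 0], 0],
    [[0.6, 5, 0], 0],
    [[0.6, 5, 0], 0],
    [[0.6, 5, 0], 0],
    [[0.6, 5, 0], 0]
  ]
}}

```text
time: 10.15
ee_pos: [0.4505, 0.0684, 0.2089]
eef_rot: [0.048, 0.999, 0.0, 0.001]
ft_force: [0.5, 0.6, -0.3]
width: 0.0692
grip_force: 0.0
```

{"api": "drive_tool", "payload": {
  "series": [
    [[0, 5, 0], 0],
    [[0, 5, 0], 0],
    [[0.2, 5, 0], 0],
    [[0.5, 5, 0], 0],
    [[0.5, 4, 0], 0],
    [[0, 0, 0], 0],
    [[0, 0, 0], 0],
    [[0, 0, 0], 0],
    [[0, 0, 0], 0],
    [[0, 0, 0], 0]
  ],
  "hand": 0
}}

```text
time: 11.4
ee_pos: [0.4624, 0.3066, 0.2078]
eef_rot: [0.048, 0.999, 0.0, 0.0]
ft_force: [0.5, 0.3, -0.0]
width: 0.087
grip_force: 0.0
```

```bash
cat > look.py <<'E'
from h import *
S=snap("scene");D=snap("side")
for k,w in(("red",(.535,.396)),("orange",(.416,-.223)),("green",(.619,.27))): print(k,find(k,w,S,D,.09))
if __name__=="__main__":
    import sys
    if len(sys.argv)>1: cv2.imwrite("pics/"+sys.argv[1],np.vstack([cv2.resize(c["color"][100:330,150:500,::-1],None,fx=1.3,fy=1.3) for c in(S,D)]))
E
python3 look.py L1.png
```

```text
red (array([0.5357, 0.3955]), [169, 176])
orange None
green (array([0.6194, 0.2692]), [184, 128])
```

View pics/L1.png

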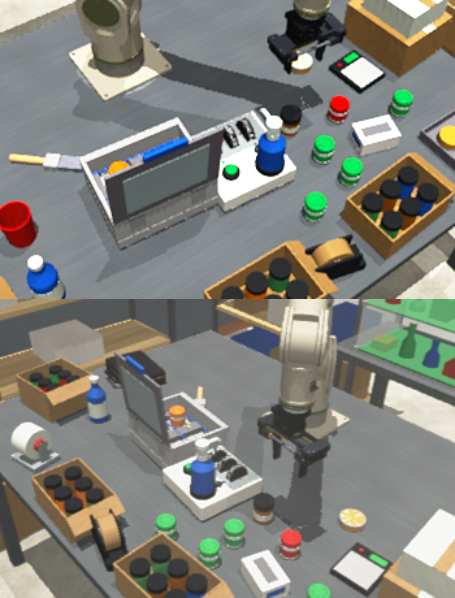

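The orange jar stands in the tank at (118,168) in the scene half. Red and green are unmoved. Red next.

{"api": "drive_tool", "payload": {
  "series": [
    [[3.6, 4.5, 0], 0],
    [[3.6, 4.4, 0], 0],
    [[0, 0, -4], 0],
    [[0, 0, -4], 0],
    [[0, 0, -3.5], 0],
    [[0, 0, -3], 0],
    [[0, 0, -2.5], 0],
    [[0, 0, 0], 0],
    [[0, 0, 0], 0],
    [[0, 0, 0], 0]
  ]
}}

```text
time: 12.75
ee_pos: [0.535, 0.3966, 0.0391]
eef_rot: [0.048, 0.999, 0.001, 0.001]
ft_force: [0.4, 0.7, 0.2]
width: 0.0869
grip_force: 0.0
```

{"api": "drive_tool", "payload": {
  "series": [
    [[0, 0, 0], 0],
    [[0, 0, 0], 0],
    [[0, 0, 0], 0],
    [[0, 0, 0], 0],
    [[0, 0, 0], 0],
    [[0, 0, 0], 0],
    [[0, 0, 0], 0],
    [[0, 0, 0], 0],
    [[0, 0, 0], 0],
    [[0, 0, 0], 0]
  ],
  "hand": 1
}}

```text
time: 14.0
ee_pos: [0.5342, 0.3961, 0.0375]
eef_rot: [0.048, 0.999, 0.0, -0.0]
ft_force: [-0.8, 0.5, 1.2]
width: 0.054
grip_force: 25.0
```

{"api": "drive_tool", "payload": {
  "series": [
    [[0, 0, 2], 0],
    [[0, 0, 5], 0],
    [[0, 0, 5], 0],
    [[-2, 0, 5], 0],
    [[-3, -3, 0], 0],
    [[-3, -5, 0], 0],
    [[-1.5, -5, 0], 0],
    [[0, -5, 0], 0],
    [[0, -5, 0], 0],
    [[0, -5, 0], 0]
  ]
}}

```text
time: 15.25
ee_pos: [0.4392, 0.1143, 0.209]
eef_rot: [0.048, 0.999, 0.001, 0.001]
ft_force: [0.4, -0.2, -2.0]
width: 0.0536
grip_force: 25.0
```

{"api": "drive_tool", "payload": {
  "series": [
    [[0, -5, 0], 0],
    [[0, -5, 0], 0],
    [[-0.3, -5, 0], 0],
    [[-0.4, -4, 0], 0],
    [[-0.4, -2.5, 0], 0],
    [[0, 0, -2], 0],
    [[0, 0, -3], 0],
    [[0, 0, -3], 0],
    [[0, 0, 0], 0],
    [[0, 0, 0], 0]
  ]
}}

```text
time: 16.5
ee_pos: [0.429, -0.0991, 0.1292]
eef_rot: [0.048, 0.999, 0.0, 0.001]
ft_force: [-0.2, -0.4, -2.4]
width: 0.0538
grip_force: 25.0
```

{"api": "drive_tool", "payload": {
  "series": [
    [[0, 0, -1.5], 0],
    [[0, 0, -1.2], 0],
    [[0, 0, -1], 0],
    [[0, 0, -0.6], 0],
    [[0, 0, -0.3], 0],
    [[0, 0, 0], 0],
    [[0, 0, 0], 0],
    [[0, 0, 0], 0],
    [[0, 0, 0], 0],
    [[0, 0, 0], 0]
  ]
}}

```text
time: 17.75
ee_pos: [0.4282, -0.099, 0.0823]
eef_rot: [0.048, 0.999, 0.0, -0.0]
ft_force: [-7.4, 0.8, 13.6]
width: 0.0533
grip_force: 25.0
```

{"api": "drive_tool", "payload": {
  "series": [
    [[0, 0, 0], 0],
    [[0, 0, 0], 0],
    [[0, 0, 0], 0],
    [[0, 0, 0], 0],
    [[0, 0, 0], 0],
    [[0, 0, 0], 0],
    [[0, 0, 0], 0],
    [[0, 0, 0], 0],
    [[0, 0, 0], 0],
    [[0, 0, 0], 0]
  ],
  "hand": 0.2
}}

```text
time: 19.0
ee_pos: [0.4283, -0.099, 0.0816]
eef_rot: [0.048, 0.999, 0.0, -0.0]
ft_force: [0.9, -0.2, 0.6]
width: 0.0697
grip_force: 0.0
```

{"api": "drive_tool", "payload": {
  "series": [
    [[0, 0, 1.5], 0],
    [[0, 0, 3], 0],
    [[0, 0, 4], 0],
    [[0, 0, 4], 0],
    [[0.2, 4, 0], 0],
    [[0.2, 5, 0], 0],
    [[0.2, 5, 0], 0],
    [[0.2, 5, 0], 0],
    [[0.2, 5, 0], 0],
    [[0.2, 5, 0], 0]
  ]
}}

```text
time: 20.25
ee_pos: [0.4404, 0.1926, 0.2079]
eef_rot: [0.048, 0.999, 0.0, 0.001]
ft_force: [0.3, -1.0, 0.8]
width: 0.0698
grip_force: 0.0
```

```bash
python3 look.py
```

```text
red None
orange None
green (array([0.6194, 0.2692]), [183, 128])
```

{"api": "drive_tool", "payload": {
  "series": [
    [[0, 5, 0], 0],
    [[3, 4, 0], 0],
    [[5, 0, 0], 0],
    [[5, 0, 0], 0],
    [[4.8, -1.3, 0], 0],
    [[0, 0, -5], 0],
    [[0, 0, -4], 0],
    [[0, 0, -4], 0],
    [[0, 0, -2.5], 0],
    [[0, 0, -1.5], 0]
  ],
  "hand": 0
}}

```text
time: 21.6
ee_pos: [0.6182, 0.2673, 0.0361]
eef_rot: [0.048, 0.999, -0.0, -0.0]
ft_force: [-1.0, -0.1, 0.9]
width: 0.0868
grip_force: 0.0
```

{"api": "drive_tool", "payload": {
  "series": [
    [[0, 0, 0], 0],
    [[0, 0, 0], 0],
    [[0, 0, 0], 0],
    [[0, 0, 0], 0],
    [[0, 0, 0], 0],
    [[0, 0, 0], 0],
    [[0, 0, 0], 0],
    [[0, 0, 0], 0],
    [[0, 0, 0], 0],
    [[0, 0, 0], 0]
  ],
  "hand": 1
}}

```text
time: 22.85
ee_pos: [0.6187, 0.2685, 0.0374]
eef_rot: [0.048, 0.999, 0.001, 0.001]
ft_force: [-0.4, 1.3, 5.6]
width: 0.0532
grip_force: 25.0
```

{"api": "drive_tool", "payload": {
  "series": [
    [[0, 0, 2], 0],
    [[0, 0, 5], 0],
    [[0, 0, 5], 0],
    [[-3, 0.5, 5], 0],
    [[-5, 0, 0], 0],
    [[-5, 0, 0], 0],
    [[-4.5, -2, 0], 0],
    [[0, -5, 0], 0],
    [[0, -5, 0], 0],
    [[0, -5, 0], 0]
  ]
}}

```text
time: 24.1
ee_pos: [0.4429, 0.1011, 0.2075]
eef_rot: [0.048, 0.999, 0.0, 0.0]
ft_force: [1.0, 0.1, -2.0]
width: 0.0538
grip_force: 25.0
```

{"api": "drive_tool", "payload": {
  "series": [
    [[0, -5, 0], 0],
    [[0, -5, 0], 0],
    [[0, -5, 0], 0],
    [[0, -5, 0], 0],
    [[2, -1, 0], 0],
    [[3, 0, 0], 0],
    [[2, 0, 0], 0],
    [[0, 0, 0], 0],
    [[0, 0, 0], 0],
    [[0, 0, 0], 0]
  ]
}}

```text
time: 25.35
ee_pos: [0.5127, -0.1071, 0.2069]
eef_rot: [0.048, 0.999, 0.0, 0.0]
ft_force: [0.2, 0.8, -1.9]
width: 0.0537
grip_force: 25.0
```

{"api": "drive_tool", "payload": {
  "series": [
    [[0, 0, -3], 0],
    [[0, 0, -3], 0],
    [[0, 0, -2], 0],
    [[0, 0, -1.5], 0],
    [[0, 0, -1.2], 0],
    [[0, 0, -1], 0],
    [[0, 0, -0.6], 0],
    [[0, 0, 0], 0],
    [[0, 0, 0], 0],
    [[0, 0, 0], 0]
  ]
}}

```text
time: 26.6
ee_pos: [0.5135, -0.107, 0.084]
eef_rot: [0.048, 0.999, 0.0, 0.0]
ft_force: [0.4, 0.5, -2.1]
width: 0.0534
grip_force: 25.0
```

{"api": "drive_tool", "payload": {
  "series": [
    [[0, 0, -0.2], 0],
    [[0, 0, 0], 0],
    [[0, 0, 0], 0],
    [[0, 0, 0], 0],
    [[0, 0, 0], 0],
    [[0, 0, 0], 0],
    [[0, 0, 0], 0],
    [[0, 0, 0], 0],
    [[0, 0, 0], 0],
    [[0, 0, 0], 0]
  ],
  "hand": 0.2
}}

```text
time: 27.85
ee_pos: [0.5133, -0.107, 0.0816]
eef_rot: [0.048, 0.999, 0.0, 0.0]
ft_force: [-0.0, -0.3, 0.1]
width: 0.0696
grip_force: 0.0
```

{"api": "drive_tool", "payload": {
  "series": [
    [[0, 0, 1.5], 0],
    [[0, 0, 3], 0],
    [[-2, 0, 5], 0],
    [[-3, 2, 5], 0],
    [[-2, 5, 5], 0],
    [[0, 5, 0], 0],
    [[0, 5, 0], 0],
    [[0, 4, 0], 0],
    [[0, 0, 0], 0],
    [[0, 0, 0], 0]
  ]
}}

```text
time: 29.1
ee_pos: [0.4464, 0.0946, 0.2698]
eef_rot: [0.048, 0.999, -0.0, 0.0]
ft_force: [0.5, -1.3, -0.2]
width: 0.0697
grip_force: 0.0
```

```bash
python3 - <<'E'
from h import *
S=snap("scene");D=snap("side");W=snap("wrist")
a=cv2.resize(S["color"][170:300,190:390,::-1],None,fx=2.4,fy=2.4,interpolation=cv2.INTER_CUBIC)
b=cv2.resize(D["color"][130:270,230:380,::-1],None,fx=2,fy=2,interpolation=cv2.INTER_CUBIC)
b=cv2.copyMakeBorder(b,0,max(0,a.shape[0]-b.shape[0]),0,0,cv2.BORDER_CONSTANT)
t=np.hstack([a,b[:a.shape[0]]]); cv2.imwrite("pics/L2.png",t); cv2.imwrite("pics/W2.png",W["color"][:,:,::-1]); print(t.shape)
E
```

```text
(312, 780, 3)
```

View pics/L2.png

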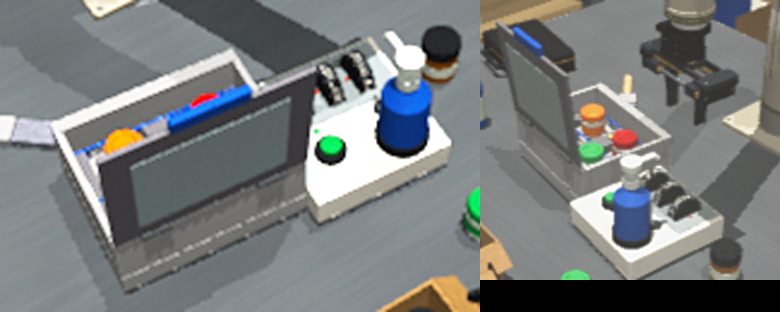

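View pics/W2.png

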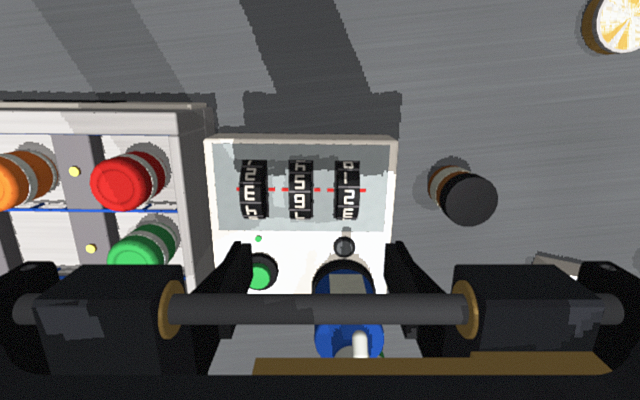

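All three jars stand in their cells, and the wheels are visible in the wrist view at (250,188), (300,190) and (347,190), upside down. I'll zoom in on them rotated, and locate the wheels by casting rays.

```bash
python3 - <<'E'
from h import *
W=snap("wrist"); o,d=ray(W,300,190); print("cam",o,d/np.linalg.norm(d))
x0,y0,x1,y1=200,130,400,240
t=cv2.rotate(cv2.resize(W["color"][y0:y1,x0:x1,::-1],None,fx=4,fy=4,interpolation=cv2.INTER_CUBIC),cv2.ROTATE_180); cv2.imwrite("pics/z.png",t)
g=cv2.cvtColor(W["color"],cv2.COLOR_RGB2GRAY); m=(g<45).astype(np.uint8); m[:155]=0;m[225:]=0;m[:,:235]=0;m[:,372:]=0
m=cv2.morphologyEx(m,cv2.MORPH_CLOSE,np.ones((9,5)));n,l,st,ce=cv2.connectedComponentsWithStats(m)
for s in st[1:]:
    if s[4]>400:
        c=(s[0]+s[2]/2,s[1]+s[3]/2); print(s,onz(W,*c,.09).round(4), onz(W,c[0],s[1],.075)[:2],onz(W,c[0],s[1]+s[3],.075)[:2])
for p in((265,189),(336,190),(316,190),(206,138),(395,138)): print(p,onz(W,*p,.096 if p[1]>150 else .06).round(4))
E
```

```text
cam [0.36139589 0.10238576 0.42480056] [ 0.26856414 -0.07969047 -0.95995976]
[ 240  160   28   58 1405] [0.4494 0.0279 0.09  ] [0.42237702 0.02946362] [0.48605857 0.01948054]
[289 160  24  58 987] [0.4541 0.0757 0.09  ] [0.42715685 0.07807415] [0.49109576 0.07080037]
[334 161  25  56 755] [0.4586 0.122  0.09  ] [0.43283155 0.12504549] [0.494804   0.12055375]
(265, 189) [0.4489 0.0403 0.096 ]
(336, 190) [0.4569 0.1111 0.096 ]
(316, 190) [0.455  0.0911 0.096 ]
(206, 138) [ 0.3966 -0.0208  0.06  ]
(395, 138) [0.4163 0.1791 0.06  ]
```

View pics/z.png

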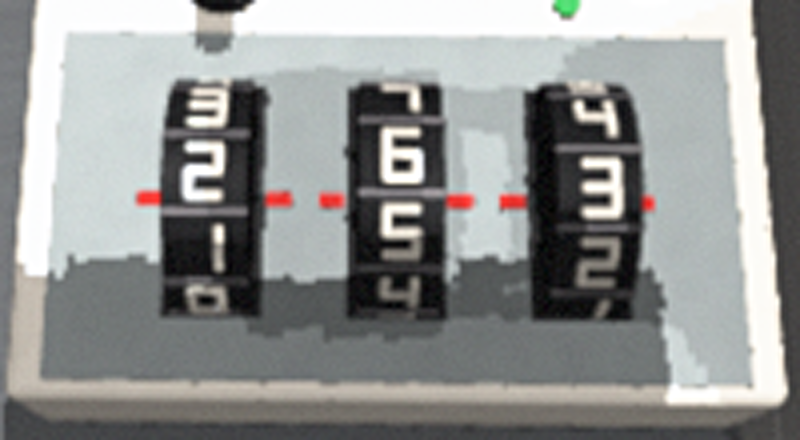

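```bash
cat >> h.py <<'E'
YAW=-0.09674
def setax(a): 
    global AX; AX=np.array(a)
def ang(c,u,v,ax):  # angle from top, + away from robot, on cylinder r=.032
    o,d=ray(c,u,v); cs,sn=np.cos(YAW),np.sin(YAW); ex=np.array([cs,sn,0])
    o2=np.array([(o-ax)@ex,o[2]-ax[2]]); d2=np.array([d@ex,d[2]])
    a=d2@d2;b=2*o2@d2;q=o2@o2-.032**2; t=(-b-np.sqrt(b*b-4*a*q))/(2*a); p=o2+t*d2
    return np.degrees(np.arctan2(p[0],p[1]))
E
python3 - <<'E'
from h import *
W=snap("wrist")
f=lambda px,py:(400-px/4,240-py/4)
for px,py in((150,198),(278,199),(331,200),(460,202),(513,202),(648,204)): print(onz(W,*f(px,py),.0605).round(4))
m=[onz(W,*f(px,py),.0605) for px,py in((278,199),(331,200),(460,202),(513,202))]
ax=np.mean(m,0); ax[2]=.064; print("axis_mid",ax, "local",)
d=ax[:2]-[.4755,-.0608]; print(np.cos(YAW)*d[0]+np.sin(YAW)*d[1],-np.sin(YAW)*d[0]+np.cos(YAW)*d[1])
for n,px,L in(("left",215,((133,2.5),(211,1.5),(283,.5))),("mid",400,((120,6.5),(190,5.5),(273,4.5))),("right",585,((148,3.5),(229,2.5),(293,1.5)))):
    print(n,[round((36*v-ang(W,*f(px,py),ax))/36,2) for py,v in L])
E
```

```text
[0.4706 0.1415 0.0605]
[0.4669 0.1061 0.0605]
[0.4651 0.0914 0.0605]
[0.4611 0.0558 0.0605]
[0.4596 0.0411 0.0605]
[0.4554 0.0039 0.0605]
axis_mid [0.46317288 0.07361083 0.064     ] local
-0.025252113662965547 0.13259170238097628
left [np.float64(2.09), np.float64(2.12), np.float64(2.16)]
mid [np.float64(5.88), np.float64(5.86), np.float64(5.98)]
right [np.float64(3.31), np.float64(3.35), np.float64(3.37)]
```

Wheels read about left 2.1, mid 5.9 and right 3.3, with the axis at (0.463, 0.074). Pump first.

{"api": "drive_tool", "payload": {
  "series": [
    [[2.4, 0.3, 0.2], 0],
    [[3, 0.4, 0], 0],
    [[3, 0.4, 0], 0],
    [[3, 0.4, 0], 0],
    [[3, 0.4, 0], 0],
    [[0, 0, 0], 0],
    [[0, 0, 0], 0],
    [[0, 0, -1], 0],
    [[0, 0, -1], 0],
    [[0, 0, 0], 0]
  ],
  "hand": 1
}}

```text
time: 30.6
ee_pos: [0.5894, 0.1145, 0.2499]
eef_rot: [0.048, 0.999, -0.0, -0.001]
ft_force: [-0.6, 0.2, 0.2]
width: 0.0004
grip_force: 0.0
```

{"api": "drive_tool", "payload": {
  "series": [
    [[0, 0, -0.6], 0],
    [[0, 0, -0.5], 0],
    [[0, 0, -0.5], 0],
    [[0, 0, -0.5], 0],
    [[0, 0, -0.4], 0],
    [[0, 0, -0.3], 0],
    [[0, 0, -0.2], 0],
    [[0, 0, 0], 0],
    [[0, 0, 0], 0],
    [[0, 0, 0], 0]
  ]
}}

```text
time: 31.85
ee_pos: [0.5904, 0.1146, 0.2224]
eef_rot: [0.048, 0.999, 0.0, 0.0]
ft_force: [-5.6, -0.1, 12.6]
width: 0.0005
grip_force: 6.3
```

{"api": "drive_tool", "payload": {
  "series": [
    [[0, 0, -0.2], 0],
    [[0, 0, -0.1], 0],
    [[0, 0, 0], 0],
    [[0, 0, 0], 0],
    [[0, 0, 0], 0],
    [[0, 0, 0], 0],
    [[0, 0, 0], 0],
    [[0, 0, 0], 0],
    [[0, 0, 0], 0],
    [[0, 0, 0], 0]
  ]
}}

```text
time: 33.1
ee_pos: [0.5905, 0.1146, 0.2221]
eef_rot: [0.048, 0.999, 0.001, 0.001]
ft_force: [-14.4, -2.6, 31.2]
width: 0.0001
grip_force: 15.8
```

{"api": "drive_tool", "payload": {
  "series": [
    [[0, 0, 1], 0],
    [[0, 0, 1], 0],
    [[0, 0, 2], 0],
    [[0, 0, 1.5], 0],
    [[-3, 0, 0], 0],
    [[-4, 0, 0], 0],
    [[-4, 0, 0], 0],
    [[-2, 0, 0], 0],
    [[0, 0, 0], 0],
    [[0, 0, 0], 0]
  ]
}}

```text
time: 34.35
ee_pos: [0.461, 0.1145, 0.2732]
eef_rot: [0.048, 0.999, 0.0, 0.0]
ft_force: [0.4, 0.3, 0.2]
width: 0.0006
grip_force: 0.0
```

{"api": "drive_tool", "payload": {
  "series": [
    [[0.9, 0.4, -3], 0],
    [[0.9, 0.4, -3], 0],
    [[0, 0, -4], 0],
    [[0, 0, -4], 0],
    [[0, 0, -2], 0],
    [[0, 0, -1.5], 0],
    [[0, 0, -1.5], 0],
    [[0, 0, -0.9], 0],
    [[0, 0, 0], 0],
    [[0, 0, 0], 0]
  ],
  "hand": 0.56
}}

```text
time: 35.6
ee_pos: [0.4787, 0.1227, 0.0747]
eef_rot: [0.048, 0.999, 0.0, 0.0]
ft_force: [0.5, -0.1, -0.9]
width: 0.0385
grip_force: 0.0
```

{"api": "drive_tool", "payload": {
  "series": [
    [[0, 0, 0], 0],
    [[0, 0, 0], 0],
    [[0, 0, 0], 0],
    [[0, 0, 0], 0],
    [[0, 0, 0], 0],
    [[0, 0, 0], 0],
    [[0, 0, 0], 0],
    [[0, 0, 0], 0],
    [[0, 0, 0], 0],
    [[0, 0, 0], 0]
  ],
  "hand": 1,
  "newtons": 10
}}

```text
time: 36.85
ee_pos: [0.4785, 0.1224, 0.0743]
eef_rot: [0.048, 0.999, 0.0, 0.0]
ft_force: [-1.1, -2.3, 5.3]
width: 0.0219
grip_force: 10.0
```

{"api": "drive_tool", "payload": {
  "series": [
    [[-0.325, 0.031, 0.143], 0],
    [[-0.342, 0.033, 0.094], 0],
    [[-0.351, 0.034, 0.042], 0],
    [[-0.354, 0.034, -0.011], 0],
    [[-0.348, 0.034, -0.063], 0],
    [[-0.335, 0.033, -0.115], 0],
    [[-0.314, 0.03, -0.163], 0],
    [[-0.288, 0.028, -0.207], 0],
    [[0, 0, 0], 0],
    [[0, 0, 0], 0]
  ]
}}

```text
time: 38.1
ee_pos: [0.4535, 0.125, 0.0721]
eef_rot: [0.048, 0.999, 0.0, 0.002]
ft_force: [6.3, -2.2, 2.3]
width: 0.0219
grip_force: 10.0
```

{"api": "drive_tool", "payload": {
  "series": [
    [[0, 0, 0], 0],
    [[0, 0, 0], 0],
    [[0, 0, 0], 0],
    [[0, 0, 0], 0],
    [[0, 0, 2], 0],
    [[0, 0, 3], 0],
    [[0, 0, 5], 0],
    [[0, 0, 5], 0],
    [[0, 0, 4], 0],
    [[0, 0, 0], 0]
  ],
  "hand": 0.56
}}

```text
time: 39.35
ee_pos: [0.453, 0.1256, 0.2642]
eef_rot: [0.048, 0.999, 0.001, 0.002]
ft_force: [-0.2, 0.1, -0.2]
width: 0.0383
grip_force: 0.0
```

```bash
cat > wh.py <<'E'
from h import *
import sys
W=snap("wrist"); ax=np.array([.4632,.0736,.064]); ey=np.array([-np.sin(YAW),np.cos(YAW),0])
tiles=[]
for k,o in(("L",.05),("M",0),("R",-.05)):
    # unrolled wheel strip: rows = angle +60(far, top) .. -60
    A=np.arange(70,-70.1,-.5); Y=np.linspace(.011,-.011,60); ex=np.array([np.cos(YAW),np.sin(YAW),0])
    P=np.array([[ax+ey*(o+y)+.032*(ex*np.sin(np.radians(a))+np.array([0,0,np.cos(np.radians(a))])) for y in Y] for a in A])
    uv=proj(W,P).reshape(len(A),60,2).astype(np.float32)
    t=cv2.remap(W["color"],uv[...,0],uv[...,1],cv2.INTER_CUBIC)[:,:,::-1].copy()
    t=cv2.resize(t,None,fx=2,fy=2); cv2.line(t,(0,280),(12,280),(0,0,255),2)
    for q in(-36,-18,18,36): cv2.line(t,(0,280-4*q),(6,280-4*q),(0,255,255),1)
    tiles.append(t)
cv2.imwrite("pics/"+sys.argv[1],np.hstack(tiles)); print(tiles[0].shape, r.read_state()["ee_pos"])
E
python3 wh.py wh1.png
```

```text
(562, 120, 3) [0.45216452 0.1253404  0.26218539]
```

View pics/wh1.png

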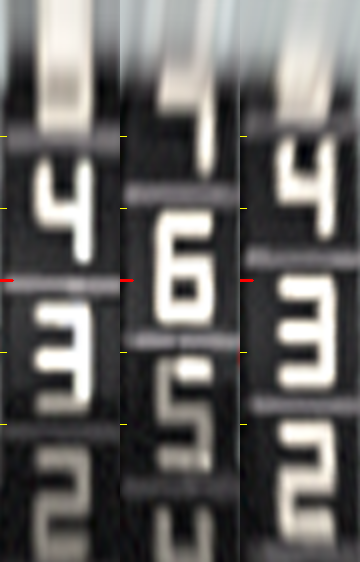

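{"api": "drive_tool", "payload": {
  "series": [
    [[1, -0.1, -3], 0],
    [[1, -0.1, -3], 0],
    [[0, 0, -4], 0],
    [[0, 0, -3.5], 0],
    [[0, 0, -2], 0],
    [[0, 0, -1.5], 0],
    [[0, 0, -1], 0],
    [[0, 0, -0.6], 0],
    [[0, 0, 0], 0],
    [[0, 0, 0], 0]
  ]
}}

```text
time: 40.65
ee_pos: [0.4721, 0.1233, 0.0758]
eef_rot: [0.048, 0.999, 0.0, 0.0]
ft_force: [-0.8, 0.3, 0.4]
width: 0.0381
grip_force: 0.0
```

{"api": "drive_tool", "payload": {
  "series": [
    [[0, 0, 0], 0],
    [[0, 0, 0], 0],
    [[0, 0, 0], 0],
    [[0, 0, 0], 0],
    [[0, 0, 0], 0],
    [[-0.227, 0.022, 0.033], 0],
    [[-0.229, 0.022, 0.011], 0],
    [[-0.229, 0.022, -0.011], 0],
    [[-0.227, 0.022, -0.033], 0],
    [[0, 0, 0], 0]
  ],
  "hand": 1
}}

```text
time: 41.9
ee_pos: [0.4646, 0.1238, 0.0761]
eef_rot: [0.048, 0.999, 0.0, 0.002]
ft_force: [7.2, -2.2, 0.1]
width: 0.0219
grip_force: 10.0
```

{"api": "drive_tool", "payload": {
  "series": [
    [[0, 0, 0], 0],
    [[0, 0, 0], 0],
    [[0, 0, 0], 0],
    [[0, 0, 0], 0],
    [[0, 0, 0], 0],
    [[0, 0, 2], 0],
    [[0, 0, 2.5], 0],
    [[0, 0, 0], 0],
    [[0, 0, 0], 0],
    [[0, 0, 0], 0]
  ],
  "hand": 0.56
}}

```text
time: 43.15
ee_pos: [0.4621, 0.1238, 0.1195]
eef_rot: [0.048, 0.999, -0.0, -0.001]
ft_force: [-0.6, -0.1, 0.0]
width: 0.0384
grip_force: 0.0
```

{"api": "drive_tool", "payload": {
  "series": [
    [[-0.5, -2.5, 0], 0],
    [[-0.6, -2.4, 0], 0],
    [[0, 0, 0], 0],
    [[0, 0, -1.5], 0],
    [[0, 0, -1.5], 0],
    [[0, 0, -1], 0],
    [[0, 0, -0.6], 0],
    [[0, 0, 0], 0],
    [[0, 0, 0], 0],
    [[0, 0, 0], 0]
  ]
}}

```text
time: 44.4
ee_pos: [0.4519, 0.0751, 0.0747]
eef_rot: [0.048, 0.999, 0.0, 0.0]
ft_force: [-0.5, 0.4, 0.1]
width: 0.0379
grip_force: 0.0
```

{"api": "drive_tool", "payload": {
  "series": [
    [[0, 0, 0], 0],
    [[0, 0, 0], 0],
    [[0, 0, 0], 0],
    [[0, 0, 0], 0],
    [[0, 0, 0], 0],
    [[0.288, -0.028, 0.148], 0],
    [[0.305, -0.03, 0.108], 0],
    [[0.316, -0.031, 0.065], 0],
    [[0.322, -0.031, 0.022], 0],
    [[0.322, -0.031, -0.022], 0]
  ],
  "hand": 1
}}

```text
time: 45.65
ee_pos: [0.4646, 0.0735, 0.0764]
eef_rot: [0.048, 0.999, -0.0, -0.003]
ft_force: [-9.3, 0.1, 0.3]
width: 0.0216
grip_force: 10.0
```

{"api": "drive_tool", "payload": {
  "series": [
    [[0.316, -0.031, -0.065], 0],
    [[0.305, -0.03, -0.108], 0],
    [[0.288, -0.028, -0.148], 0],
    [[0, 0, 0], 0],
    [[0, 0, 0], 0],
    [[0, 0, 0], 0],
    [[0, 0, 0], 0],
    [[0, 0, 0], 0],
    [[0, 0, 0], 0],
    [[0, 0, 0], 0]
  ]
}}

```text
time: 46.9
ee_pos: [0.4743, 0.0725, 0.0733]
eef_rot: [0.048, 0.999, -0.0, -0.002]
ft_force: [-5.9, 0.8, -0.9]
width: 0.0217
grip_force: 10.0
```

{"api": "drive_tool", "payload": {
  "series": [
    [[0, 0, 0], 0],
    [[0, 0, 0], 0],
    [[0, 0, 0], 0],
    [[0, 0, 0], 0],
    [[0, 0, 0], 0],
    [[-0.6, 0.06, 0], 0],
    [[-0.6, 0.06, 0], 0],
    [[-0.65, 0.06, 0], 0],
    [[-0.6, 0.06, 0], 0],
    [[0, 0, 0], 0]
  ],
  "hand": 0.56
}}

```text
time: 48.15
ee_pos: [0.4513, 0.0751, 0.0743]
eef_rot: [0.048, 0.999, 0.0, -0.0]
ft_force: [-0.0, 0.5, -0.2]
width: 0.0382
grip_force: 0.0
```

Second stroke on the middle wheel, then lift and look.

{"api": "drive_tool", "payload": {
  "series": [
    [[0, 0, 0], 0],
    [[0, 0, 0], 0],
    [[0, 0, 0], 0],
    [[0, 0, 0], 0],
    [[0, 0, 0], 0],
    [[0.288, -0.028, 0.148], 0],
    [[0.305, -0.03, 0.108], 0],
    [[0.316, -0.031, 0.065], 0],
    [[0.322, -0.031, 0.022], 0],
    [[0.322, -0.031, -0.022], 0]
  ],
  "hand": 1
}}

```text
time: 49.4
ee_pos: [0.4649, 0.0735, 0.0765]
eef_rot: [0.048, 0.999, -0.0, -0.003]
ft_force: [-8.7, 0.4, 1.0]
width: 0.0222
grip_force: 10.0
```

{"api": "drive_tool", "payload": {
  "series": [
    [[0.316, -0.031, -0.065], 0],
    [[0.305, -0.03, -0.108], 0],
    [[0.288, -0.028, -0.148], 0],
    [[0, 0, 0], 0],
    [[0, 0, 0], 0],
    [[0, 0, 0], 0],
    [[0, 0, 0], 0],
    [[0, 0, 0], 0],
    [[0, 0, 0], 0],
    [[0, 0, 0], 0]
  ]
}}

```text
time: 50.65
ee_pos: [0.4746, 0.0724, 0.0734]
eef_rot: [0.048, 0.999, -0.0, -0.002]
ft_force: [-6.3, 0.0, -1.1]
width: 0.0216
grip_force: 10.0
```

{"api": "drive_tool", "payload": {
  "series": [
    [[0, 0, 0], 0],
    [[0, 0, 0], 0],
    [[0, 0, 0], 0],
    [[0, 0, 0], 0],
    [[0, 0, 2], 0],
    [[-0.5, 0, 3], 0],
    [[-0.5, 0, 4], 0],
    [[-0.5, 0, 5], 0],
    [[0, 0, 5], 0],
    [[0, 0, 0], 0]
  ],
  "hand": 0.56
}}

```text
time: 51.9
ee_pos: [0.4631, 0.073, 0.2681]
eef_rot: [0.048, 0.999, 0.002, 0.003]
ft_force: [-0.4, 0.5, -0.2]
width: 0.0383
grip_force: 0.0
```

```bash
python3 wh.py wh2.png
```

```text
(562, 120, 3) [0.46208694 0.07282141 0.26568641]
```

View pics/wh2.png

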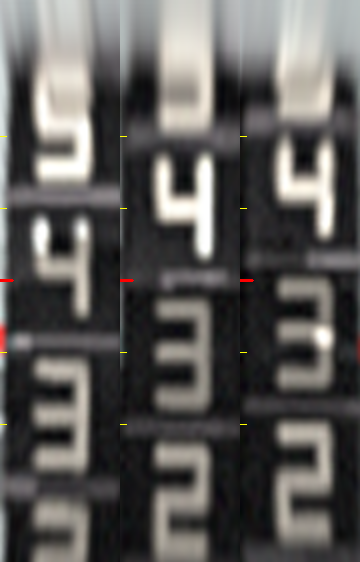

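The strips show left 3.92, mid 3.49 and right 3.36. Next is the middle wheel, one 73° stroke.

{"api": "drive_tool", "payload": {
  "series": [
    [[-0.6, 0.1, -3], 0],
    [[-0.7, 0.1, -3], 0],
    [[0, 0, -4], 0],
    [[0, 0, -3.5], 0],
    [[0, 0, -2], 0],
    [[0, 0, -1.5], 0],
    [[0, 0, -1.2], 0],
    [[0, 0, -1], 0],
    [[0, 0, 0], 0],
    [[0, 0, 0], 0]
  ]
}}

```text
time: 53.2
ee_pos: [0.4487, 0.0747, 0.0728]
eef_rot: [0.048, 0.999, 0.0, 0.0]
ft_force: [-0.9, -0.7, 0.2]
width: 0.0385
grip_force: 0.0
```

{"api": "drive_tool", "payload": {
  "series": [
    [[0, 0, 0], 0],
    [[0, 0, 0], 0],
    [[0, 0, 0], 0],
    [[0, 0, 0], 0],
    [[0, 0, 0], 0],
    [[0.322, -0.031, 0.202], 0],
    [[0.35, -0.034, 0.148], 0],
    [[0.369, -0.036, 0.091], 0],
    [[0.379, -0.037, 0.03], 0],
    [[0.379, -0.037, -0.03], 0]
  ],
  "hand": 1
}}

```text
time: 54.45
ee_pos: [0.464, 0.0735, 0.0758]
eef_rot: [0.048, 0.999, -0.0, -0.003]
ft_force: [-8.4, 4.2, 2.7]
width: 0.0222
grip_force: 10.0
```

{"api": "drive_tool", "payload": {
  "series": [
    [[0.369, -0.036, -0.091], 0],
    [[0.35, -0.034, -0.148], 0],
    [[0.322, -0.031, -0.202], 0],
    [[0, 0, 0], 0],
    [[0, 0, 0], 0],
    [[0, 0, 0], 0],
    [[0, 0, 0], 0],
    [[0, 0, 0], 0],
    [[0, 0, 0], 0],
    [[0, 0, 0], 0]
  ]
}}

```text
time: 55.7
ee_pos: [0.4752, 0.0723, 0.0715]
eef_rot: [0.048, 0.999, -0.0, -0.002]
ft_force: [-3.9, 4.2, -0.6]
width: 0.0217
grip_force: 10.0
```

{"api": "drive_tool", "payload": {
  "series": [
    [[0, 0, 0], 0],
    [[0, 0, 0], 0],
    [[0, 0, 0], 0],
    [[0, 0, 0], 0],
    [[0, 0, 2], 0],
    [[0, 0, 2.5], 0],
    [[0, -2.5, 0], 0],
    [[0, -2.5, 0], 0],
    [[0, 0, 0], 0],
    [[0, 0, 0], 0]
  ],
  "hand": 0.56
}}

```text
time: 56.95
ee_pos: [0.4767, 0.0225, 0.1173]
eef_rot: [0.048, 0.999, 0.0, -0.0]
ft_force: [-0.3, -0.3, 0.1]
width: 0.0384
grip_force: 0.0
```

{"api": "drive_tool", "payload": {
  "series": [
    [[-0.34, 0, -1], 0],
    [[0, 0, -1.5], 0],
    [[0, 0, -1.25], 0],
    [[0, 0, -0.8], 0],
    [[0, 0, 0], 0],
    [[0, 0, 0], 0],
    [[0, 0, 0], 0],
    [[0, 0, 0], 0],
    [[0, 0, 0], 0],
    [[0, 0, 0], 0]
  ]
}}

```text
time: 58.2
ee_pos: [0.4734, 0.0218, 0.0719]
eef_rot: [0.048, 0.999, 0.0, 0.0]
ft_force: [0.7, -0.1, 0.3]
width: 0.0387
grip_force: 0.0
```

{"api": "drive_tool", "payload": {
  "series": [
    [[0, 0, 0], 0],
    [[0, 0, 0], 0],
    [[0, 0, 0], 0],
    [[0, 0, 0], 0],
    [[0, 0, 0], 0],
    [[-0.333, 0.032, 0.224], 0],
    [[-0.366, 0.036, 0.164], 0],
    [[-0.388, 0.038, 0.1], 0],
    [[-0.399, 0.039, 0.034], 0],
    [[-0.399, 0.039, -0.034], 0]
  ],
  "hand": 1
}}

```text
time: 59.45
ee_pos: [0.4572, 0.0239, 0.0781]
eef_rot: [0.048, 0.999, 0.001, 0.003]
ft_force: [7.9, 1.9, 2.0]
width: 0.0222
grip_force: 10.0
```

{"api": "drive_tool", "payload": {
  "series": [
    [[-0.388, 0.038, -0.1], 0],
    [[-0.366, 0.036, -0.164], 0],
    [[-0.333, 0.032, -0.224], 0],
    [[0, 0, 0], 0],
    [[0, 0, 0], 0],
    [[0, 0, 0], 0],
    [[0, 0, 0], 0],
    [[0, 0, 0], 0],
    [[0, 0, 0], 0],
    [[0, 0, 0], 0]
  ]
}}

```text
time: 60.7
ee_pos: [0.4457, 0.0251, 0.0731]
eef_rot: [0.048, 0.999, 0.001, 0.002]
ft_force: [5.3, 3.0, 3.5]
width: 0.022
grip_force: 10.0
```

{"api": "drive_tool", "payload": {
  "series": [
    [[0, 0, 0], 0],
    [[0, 0, 0], 0],
    [[0, 0, 0], 0],
    [[0, 0, 0], 0],
    [[0, 0, 2], 0],
    [[0.5, 2, 3], 0],
    [[0.5, 2, 4], 0],
    [[0.5, 2, 5], 0],
    [[0, 0, 5], 0],
    [[0, 0, 0], 0]
  ],
  "hand": 0.56
}}

```text
time: 61.95
ee_pos: [0.4603, 0.0853, 0.2653]
eef_rot: [0.048, 0.999, 0.001, 0.003]
ft_force: [-0.4, -0.0, -1.0]
width: 0.0383
grip_force: 0.0
```

```bash
python3 wh.py wh3.png
```

```text
(562, 120, 3) [0.45926065 0.08490951 0.26295333]
```

View pics/wh3.png

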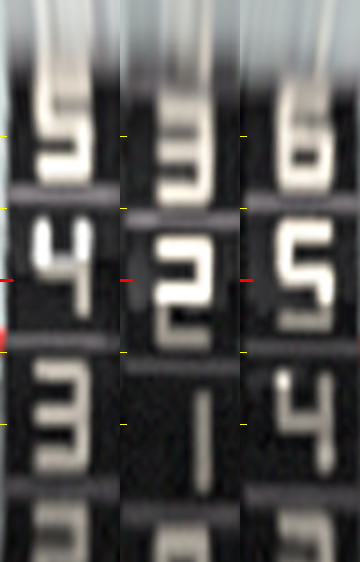

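Left 3.91, mid 2.09, right 4.96. I'll trim mid and left by about 3°.

{"api": "drive_tool", "payload": {
  "series": [
    [[0.1, -0.6, -3], 0],
    [[0.1, -0.5, -3], 0],
    [[0, 0, -4], 0],
    [[0, 0, -3.5], 0],
    [[0, 0, -2], 0],
    [[0, 0, -1.5], 0],
    [[0, 0, -1], 0],
    [[0, 0, -0.6], 0],
    [[0, 0, 0], 0],
    [[0, 0, 0], 0]
  ]
}}

```text
time: 63.25
ee_pos: [0.461, 0.0739, 0.0763]
eef_rot: [0.048, 0.999, 0.0, 0.0]
ft_force: [1.0, -1.0, 0.2]
width: 0.0379
grip_force: 0.0
```

{"api": "drive_tool", "payload": {
  "series": [
    [[0, 0, 0], 0],
    [[0, 0, 0], 0],
    [[0, 0, 0], 0],
    [[0, 0, 0], 0],
    [[0, 0, 0], 0],
    [[0.18, -0.018, 0], 0],
    [[0.18, -0.018, 0], 0],
    [[0, 0, 0], 0],
    [[0, 0, 0], 0],
    [[0, 0, 0], 0]
  ],
  "hand": 1
}}

```text
time: 64.5
ee_pos: [0.4628, 0.0737, 0.0755]
eef_rot: [0.048, 0.999, 0.0, -0.002]
ft_force: [-7.2, 1.9, 5.4]
width: 0.0221
grip_force: 10.0
```

{"api": "drive_tool", "payload": {
  "series": [
    [[0, 0, 0], 0],
    [[0, 0, 0], 0],
    [[0, 0, 0], 0],
    [[0, 0, 0], 0],
    [[0, 0, 2], 0],
    [[0, 0, 2.5], 0],
    [[0.3, 2.5, 0], 0],
    [[0.4, 2.5, 0], 0],
    [[0, 0, 0], 0],
    [[0, 0, 0], 0]
  ],
  "hand": 0.56
}}

```text
time: 65.75
ee_pos: [0.4711, 0.1227, 0.1206]
eef_rot: [0.048, 0.999, -0.0, -0.0]
ft_force: [0.4, 0.2, -0.8]
width: 0.0383
grip_force: 0.0
```

{"api": "drive_tool", "payload": {
  "series": [
    [[-0.1, 0.05, -1.5], 0],
    [[0, 0, -1.5], 0],
    [[0, 0, -1], 0],
    [[0, 0, -0.4], 0],
    [[0, 0, 0], 0],
    [[0, 0, 0], 0],
    [[0, 0, 0], 0],
    [[0, 0, 0], 0],
    [[0, 0, 0], 0],
    [[0, 0, 0], 0]
  ]
}}

```text
time: 67.0
ee_pos: [0.4702, 0.1239, 0.0769]
eef_rot: [0.048, 0.999, 0.0, 0.0]
ft_force: [-0.3, -0.3, -0.2]
width: 0.038
grip_force: 0.0
```

{"api": "drive_tool", "payload": {
  "series": [
    [[0, 0, 0], 0],
    [[0, 0, 0], 0],
    [[0, 0, 0], 0],
    [[0, 0, 0], 0],
    [[0, 0, 0], 0],
    [[-0.19, 0.018, 0], 0],
    [[-0.19, 0.018, 0], 0],
    [[0, 0, 0], 0],
    [[0, 0, 0], 0],
    [[0, 0, 0], 0]
  ],
  "hand": 1
}}

```text
time: 68.25
ee_pos: [0.468, 0.1235, 0.0772]
eef_rot: [0.048, 0.999, -0.0, 0.002]
ft_force: [5.8, -6.3, -0.9]
width: 0.0217
grip_force: 10.0
```

{"api": "drive_tool", "payload": {
  "series": [
    [[0, 0, 0], 0],
    [[0, 0, 0], 0],
    [[0, 0, 0], 0],
    [[0, 0, 0], 0],
    [[0, 0, 2], 0],
    [[-0.2, -0.8, 3], 0],
    [[-0.3, -0.8, 4], 0],
    [[-0.3, -0.8, 5], 0],
    [[0, 0, 5], 0],
    [[0, 0, 0], 0]
  ],
  "hand": 0.56
}}

```text
time: 69.5
ee_pos: [0.46, 0.1008, 0.2705]
eef_rot: [0.048, 0.999, 0.002, 0.003]
ft_force: [1.4, 0.1, -0.7]
width: 0.0382
grip_force: 0.0
```

```bash
python3 wh.py wh4.png; python3 - <<'E'
import cv2,numpy as np
from scipy.signal import find_peaks
for f in("wh3.png","wh4.png"):
    t=cv2.imread("pics/"+f,0).astype(float)
    for i in range(3):  # separators: row-min across interior columns is bright only on full-width lines
        p=t[:,i*120+15:i*120+110].copy(); v=np.percentile(p,10,axis=1); v=np.convolve(v,np.ones(9)/9,"same")
        k,_=find_peaks(v[150:450],prominence=12); print(f,i,(k+150).tolist())
E
```

```text
(562, 120, 3) [0.45907033 0.10054288 0.2681315 ]
wh3.png 0 [195, 340]
wh3.png 1 [220, 298, 366]
wh3.png 2 [200, 288, 348]
wh4.png 0 [212, 274, 357]
wh4.png 1 [204, 270, 351]
wh4.png 2 [202, 277, 348]
```

Wheels are now about 4.03, 1.98 and 4.97. Next I'll triangulate the lid tab and close the lid.

```bash
python3 - <<'E'
from h import *
S=snap("scene");D=snap("side")
def tab(C,X):
    hsv=cv2.cvtColor(C["color"],cv2.COLOR_RGB2HSV).astype(int); m=((abs(hsv[...,0]-110)<10)&(hsv[...,1]>150)&(hsv[...,2]>80)).astype(np.uint8)
    n,l,st,ce=cv2.connectedComponentsWithStats(m); g=proj(C,[X])[0]
    i=min((i for i in range(1,n) if st[i,4]>40),key=lambda i:np.hypot(*(ce[i]-g))); print(st[i],ce[i],g); return ce[i]
X=[.4755+.9953*.11-.0966*.105,-.0608-.0966*.11-.9953*.105,.355]
print(X,tri(S,tab(S,X),D,tab(D,X)))
E
```

```text
[259 205  36  21 278] [276.07194245 214.97122302] [274.94722574 208.64482996]
[247 144  14  11  49] [253.36734694 148.97959184] [258.77618553 148.09590877]
[0.57484, -0.1759325, 0.355] (array([ 0.59372456, -0.18425927,  0.35421196]), np.float64(0.0003011645916423798))
```

{"api": "drive_tool", "payload": {
  "series": [
    [[0, 0, 3], 0],
    [[0, 0, 5], 0],
    [[0, 0, 5], 0],
    [[0, 0, 5], 0],
    [[0, 0, 2], 0],
    [[0, 0, 0], 0],
    [[0, 0, 0], 0],
    [[0, 0, 0], 0],
    [[0, 0, 0], 0],
    [[0, 0, 0], 0]
  ],
  "hand": 1
}}

```text
time: 70.9
ee_pos: [0.4583, 0.1002, 0.4666]
eef_rot: [0.048, 0.999, -0.0, -0.0]
ft_force: [0.2, 0.4, -0.3]
width: 0.0006
grip_force: 0.0
```

{"api": "drive_tool", "payload": {
  "series": [
    [[2, -3, 0], 0],
    [[2.4, -3.5, 0], 0],
    [[2.4, -3.5, 0], 0],
    [[2.4, -3.5, 0], 0],
    [[2.4, -3.5, 0], 0],
    [[2.6, -4, 0], 0],
    [[2.6, -4, 0], 0],
    [[2.4, -3, 0], 0],
    [[0, 0, 0], 0],
    [[0, 0, 0], 0]
  ]
}}

```text
time: 72.15
ee_pos: [0.6504, -0.1795, 0.4667]
eef_rot: [0.048, 0.999, 0.0, -0.0]
ft_force: [-0.9, -0.0, -0.4]
width: 0.0003
grip_force: 0.0
```

{"api": "drive_tool", "payload": {
  "series": [
    [[0, 0, -3], 0],
    [[0, 0, -3], 0],
    [[0, 0, -3], 0],
    [[0, 0, -3], 0],
    [[0, 0, -2.3], 0],
    [[0, 0, 0], 0],
    [[0, 0, 0], 0],
    [[0, 0, 0], 0],
    [[0, 0, 0], 0],
    [[0, 0, 0], 0]
  ]
}}

```text
time: 73.4
ee_pos: [0.6505, -0.1799, 0.3241]
eef_rot: [0.048, 0.999, 0.0, 0.0]
ft_force: [-0.2, 0.2, 0.2]
width: 0.0001
grip_force: 0.0
```

{"api": "drive_tool", "payload": {
  "series": [
    [[-1.5, 0.15, 0], 0],
    [[-1.5, 0.15, 0], 0],
    [[-1.2, 0.12, 0], 0],
    [[-1, 0.1, 0], 0],
    [[-1, 0.1, 0], 0],
    [[-1, 0.1, 0], 0],
    [[-1, 0.1, 0], 0],
    [[-1, 0.1, 0], 0],
    [[-1, 0.1, 0], 0],
    [[-1, 0.1, 0], 0]
  ]
}}

```text
time: 74.65
ee_pos: [0.5377, -0.1686, 0.3238]
eef_rot: [0.048, 0.999, 0.0, 0.0]
ft_force: [1.4, 0.1, -0.8]
width: 0.0003
grip_force: 0.4
```

{"api": "drive_tool", "payload": {
  "series": [
    [[-1, 0.1, 0], 0],
    [[-1, 0.1, 0], 0],
    [[-1, 0.1, 0], 0],
    [[-1, 0.1, 0], 0],
    [[-1, 0.1, 0], 0],
    [[-1, 0.1, 0], 0],
    [[-1, 0.1, 0], 0],
    [[0, 0, 0], 0],
    [[0, 0, 0], 0],
    [[0, 0, 0], 0]
  ]
}}

```text
time: 75.9
ee_pos: [0.4686, -0.1615, 0.3237]
eef_rot: [0.048, 0.999, -0.0, -0.0]
ft_force: [0.8, -0.2, -0.2]
width: 0.0006
grip_force: 0.0
```

{"api": "drive_tool", "payload": {
  "series": [
    [[-1, 0.1, 0], 0],
    [[-1, 0.1, 0], 0],
    [[-1, 0.1, -1], 0],
    [[-0.5, 0, -1], 0],
    [[0, 0, 0], 0],
    [[0, 0, 0], 0],
    [[0, 0, 0], 0],
    [[0, 0, 0], 0],
    [[0, 0, 0], 0],
    [[0, 0, 0], 0]
  ]
}}

```text
time: 77.15
ee_pos: [0.4334, -0.1586, 0.3038]
eef_rot: [0.048, 0.999, 0.0, -0.0]
ft_force: [-0.2, -0.5, 0.7]
width: 0.0009
grip_force: 0.0
```

{"api": "drive_tool", "payload": {
  "series": [
    [[0, 0, 0], 0],
    [[0, 0, 0], 0],
    [[0, 0, 0], 0],
    [[0, 0, 0], 0],
    [[0, 0, 0], 0],
    [[0, 0, 0], 0],
    [[0, 0, 0], 0],
    [[0, 0, 0], 0],
    [[0, 0, 0], 0],
    [[0, 0, 0], 0]
  ]
}}

```text
time: 78.4
ee_pos: [0.4334, -0.1586, 0.3038]
eef_rot: [0.048, 0.999, 0.0, -0.0]
ft_force: [0.1, 0.0, 1.5]
width: 0.0002
grip_force: 0.0
```

```bash
cat > tab.py <<'E'
from h import *
S=snap("scene");D=snap("side")
def tab(C):
    hsv=cv2.cvtColor(C["color"],cv2.COLOR_RGB2HSV).astype(int); m=((abs(hsv[...,0]-110)<10)&(hsv[...,1]>150)&(hsv[...,2]>80)).astype(np.uint8)
    n,l,st,ce=cv2.connectedComponentsWithStats(m); g=proj(C,[[.42,-.16,.22]])[0]
    for i in range(1,n):
        if st[i,4]>25 and np.hypot(*(ce[i]-g))<70: print(st[i],ce[i].round(1))
print(proj(S,[[.346,-.155,.126]]),proj(D,[[.346,-.155,.126]]))
tab(S);print();tab(D); save(S,"t.png",(150,100,450,320),2)
E
python3 tab.py
```

```text
[[248.28502001 203.14450149]] [[308.40954194 181.72227553]]
[234 195  29  15 167] [247.9 202. ]

[297 225  17   9 121] [304.9 229.1]
```

{"api": "drive_tool", "payload": {
  "series": [
    [[-2, 0.2, -3], 0],
    [[-1.5, 0.2, -4], 0],
    [[0, 0, -4], 0],
    [[0, 0, -2], 0],
    [[0, 0, -1.5], 0],
    [[0, 0, -0.8], 0],
    [[0, 0, -0.8], 0],
    [[0, 0, -0.5], 0],
    [[0, 0, -0.2], 0],
    [[0, 0, 0], 0]
  ]
}}

```text
time: 79.75
ee_pos: [0.3987, -0.1546, 0.1373]
eef_rot: [0.048, 0.999, 0.0, 0.0]
ft_force: [-8.9, 2.1, 20.8]
width: 0.0
grip_force: 10.1
```

```bash
python3 tab.py; python3 -c "
from h import *
print(r.read_state()['ft_force'],r.read_state()['ee_pos'])"
```

```text
[[248.28502001 203.14450149]] [[308.40954194 181.72227553]]
[237 203  10   6  32] [241.7 205.5]

[297 224  17  10 123] [304.9 229. ]
[-9.02971286  1.94553417 19.76331162] [ 0.3987024  -0.15462835  0.13727587]
```

View pics/t.png

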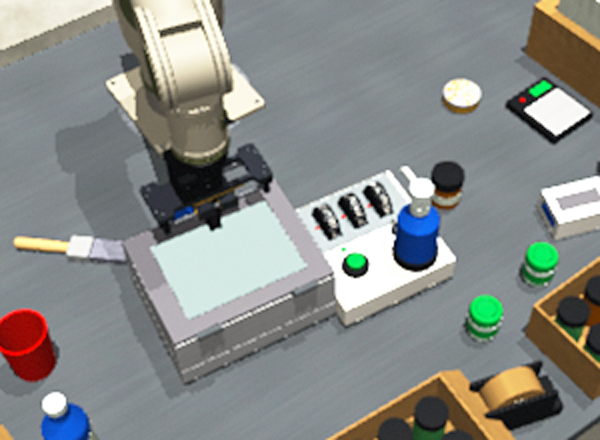

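The lid is closed: the plate lies flat on the tank and contact came at z = 0.129. Next I'll check joint 7 and the button position for the start press.

```bash
python3 - <<'E'
from h import *
print(np.round(r.read_state()["joint_positions"],2))
S=snap("scene");D=snap("side")
c=[]
for C in(S,D):
    g=proj(C,[[.559,.0143,.08]])[0]
    b=min(blobs(C,"green",10),key=lambda b:np.hypot(*(b[0]-g)));c.append(b[0]);print(b,g,onz(C,*b[0],.078))
print(tri(S,c[0],D,c[1]))
E
```

```text
[-0.35 -0.06  0.61  2.1   0.04  1.1   1.71]
(array([327.5    , 230.34375]), array([323, 227,  10,   8,  64], dtype=int32)) [328.22906065 230.75625322] [0.55518268 0.01415288 0.078     ]
(array([277.02702703, 271.21621622]), array([270, 265,  15,  13, 148], dtype=int32)) [295.60247466 227.8786061 ] [0.75639637 0.15480635 0.078     ]
(array([ 0.59769787,  0.03583982, -0.02063814]), np.float64(0.17127205228763936))
```

{"api": "drive_tool", "payload": {
  "series": [
    [[0, 0, 1], 0],
    [[0, 0, 3], 0],
    [[0, 0, 4], 0],
    [[0, 0, 4], 0],
    [[0, 0, 0], 5],
    [[0, 0, 0], 8],
    [[0, 0, 0], 8],
    [[0, 0, 0], 8],
    [[0, 0, 0], 0],
    [[0, 0, 0], 0]
  ]
}}

```text
time: 81.2
ee_pos: [0.3985, -0.1545, 0.256]
eef_rot: [-0.202, 0.979, 0.0, 0.0]
ft_force: [0.2, 0.2, -0.6]
width: 0.0005
grip_force: 0.0
```

```bash
python3 -c "
from h import *
s=r.read_state();print(np.round(s['joint_positions'],2),s['ee_pos'])"
```

```text
[-0.42 -0.2   0.61  1.93  0.12  1.37  2.13] [ 0.39847084 -0.15454505  0.25597535]
```

{"api": "drive_tool", "payload": {
  "series": [
    [[2, 2.1, 0], 0],
    [[3, 3.2, 0], 0],
    [[3, 3.2, 0], 0],
    [[3, 3.2, 0], 3],
    [[3, 3.2, 0], 6],
    [[1.85, 1.95, 0], 6],
    [[0, 0, 0], 6],
    [[0, 0, 0], 0],
    [[0, 0, 0], 0],
    [[0, 0, 0], 0]
  ]
}}

```text
time: 82.45
ee_pos: [0.5568, 0.0137, 0.256]
eef_rot: [-0.378, 0.926, 0.0, 0.0]
ft_force: [-0.6, 0.8, -0.1]
width: 0.0009
grip_force: 0.0
```

{"api": "drive_tool", "payload": {
  "series": [
    [[0, 0, -3], 0],
    [[0, 0, -3], 0],
    [[0, 0, -3], 0],
    [[0, 0, -3], 0],
    [[0, 0, -2], 0],
    [[0, 0, -1.5], 0],
    [[0, 0, 0], 0],
    [[0, 0, 0], 0],
    [[0, 0, 0], 0],
    [[0, 0, 0], 0]
  ]
}}

```text
time: 83.7
ee_pos: [0.5572, 0.014, 0.1013]
eef_rot: [-0.379, 0.926, 0.0, 0.0]
ft_force: [-0.2, 0.6, -0.2]
width: 0.0001
grip_force: 0.0
```

{"api": "drive_tool", "payload": {
  "series": [
    [[0, 0, -0.5], 0],
    [[0, 0, -0.4], 0],
    [[0, 0, -0.4], 0],
    [[0, 0, -0.3], 0],
    [[0, 0, -0.3], 0],
    [[0, 0, -0.2], 0],
    [[0, 0, -0.1], 0],
    [[0, 0, 0], 0],
    [[0, 0, 0], 0],
    [[0, 0, 0], 0]
  ]
}}

```text
time: 84.95
ee_pos: [0.5572, 0.014, 0.0835]
eef_rot: [-0.378, 0.926, 0.001, 0.001]
ft_force: [-25.6, 0.3, 56.6]
width: 0.0009
grip_force: 28.7
```

{"api": "drive_tool", "payload": {
  "series": [
    [[0, 0, 0.6], 0],
    [[0, 0, 1], 0],
    [[0, 0, 3], 0],
    [[0, 0, 4], 0],
    [[0, 0, 5], 0],
    [[0, 0, 5], 0],
    [[-3, 0, 0], 0],
    [[-3, 0, 0], 0],
    [[0, 0, 0], 0],
    [[0, 0, 0], 0]
  ]
}}

```text
time: 86.2
ee_pos: [0.4973, 0.0141, 0.2649]
eef_rot: [-0.379, 0.926, -0.0, 0.0]
ft_force: [0.2, -0.8, 0.4]
width: 0.0008
grip_force: 0.0
```

```bash
python3 - <<'E'
from h import *
S=snap("scene");D=snap("side");W=snap("wrist");print(r.read_state()["ee_pos"],r.read_state()["time"])
a=cv2.resize(S["color"][120:320,180:420,::-1],None,fx=1.6,fy=1.6); b=cv2.resize(W["color"][:,:,::-1],(512,320)) 
cv2.imwrite("pics/F.png",cv2.resize(np.hstack([a,b[:a.shape[0]]]),None,fx=.89,fy=.89))
E
```

```text
[0.49737362 0.01392929 0.26458819] 86.35
```

View pics/F.png

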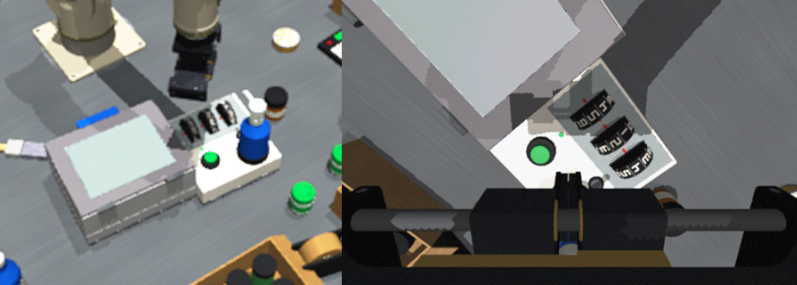

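The lid is closed, the button and pump are back up, and the wheels are unchanged at 4-2-5. Handing in.

```bash
python3 -c "
from bench import r
print(r.close_job())"
```

```text
the job is handed in; nothing more can be done
None
```

I ran the wash and handed the job in at about 86 s: the orange, red and green jars (no white one was there) are in the rack, the pump was pressed with the lid up, the lid is closed, the wheels read 4-2-5 and start was pressed last; the judge's result was not shown.

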